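Put the plug gauge back on its hook in the gauge cabinet

TASK

Take the red-handled plug gauge out of the green rest and stand it upright on the round metal plate, and let go, so that you can take it again by the two side edges of its handle loop with the loop's hole free. Then reach down through the yellow-framed opening of the white cabinet without touching the yellow frame, and hang the loop on the hook inside. Keep the gauge upright, set it down gently, and leave the other things on the bench where they are.

Things in the scene. Friction and masses are not known exactly. Their poses are not given: they have to be found in the camera images.
- gauge: Plug gauge, 123 mm tall, 0.2 to 0.4 kg: steel plug 44 mm across, 30 mm high; neck 16 mm across; from 70 to 123 mm up a red flat-sided loop, 36 mm wide (its x), 12 mm thick (its y), with a hole along y, 20 mm wide, from 79 to 109 mm up (top bar 14 mm high, side bars 8 mm wide). Origin: centre of the underside, z up the gauge. Looks the same after half a turn about z.
- gauge_eye (a point): Centre of the hole in the gauge's handle loop, 94 mm above its underside.
- gauge_bar (a point): Middle of the underside of the loop's top bar (the surface that rests on the hook), 109 mm above the gauge's underside.
- rest: Green fixed rest; the gauge stands on its 10 mm thick base, to be lifted straight up. Two cheeks (inner faces at x = +-31 mm, 56 mm long along y, tops 130 mm above the bench) flank the loop's side edges, so there it can only be pinched across its 12 mm thickness. Open to +-y but for 5 mm high ribs. Gauge x is within 0.1 rad of the rest's x. Origin: centre of the underside.
- plate: Round fixed metal plate, 180 mm in diameter and 8 mm thick, lying on the bench and empty. Origin: centre of the underside; its top is 8 mm above it.
- cabinet: White fixed gauge cabinet, 170 (its x) by 180 (its y) by 165 mm tall, 5 mm walls, 6 mm floor. Its +x side is open above a 61 mm sill, with a 10 mm post at each corner. The hook is on the inside of its +y wall (inner face at y = +85 mm) and points to -y. Turned up to 0.3 rad about the vertical. Origin: centre of the underside.
- frame: Yellow roof frame of the cabinet, 8 mm thick, its top 165 mm above the bench. In cabinet coordinates the opening in it reaches from x = -58 to +58 mm and from y = -55 to +75 mm. Must not be touched. Origin: on the cabinet's z axis, 157 mm above the bench; axes as the cabinet's.
- hook: Dark hook of 7 mm round bar inside the cabinet, level along the cabinet's y at x = 0, axis 130 mm above the bench. It runs from the +y wall to -y and ends in an upturned tip: its top 12 mm above the axis, its outermost point at cabinet y = 28.5 mm. Origin: on the axis at cabinet (0, 47, 130) mm; axes as the cabinet's.
- hook_seat (a point): Top of the hook's bar, where the loop's top bar should come to rest: cabinet (0, 47, 133.5) mm. The hung gauge's underside is then 24.5 mm above the bench, clear of the cabinet's floor. Axes as the cabinet's.
- housing: Bystander: cast aluminium motor housing, a ribbed open tube 136 mm across and 105 mm tall. Origin: centre of the underside.
- screwdriver: Bystander: screwdriver with a blue handle, lying between the robot and the round plate. Origin: underside near its middle.
- ring_gauge: Bystander: steel ring, 64 mm across, 18 mm high, lying beyond the round plate. Origin: centre of the underside.
- tray: Bystander: orange open tray, 200 by 140 by 50 mm. Origin: centre of the underside.
- wrench: Bystander: steel wrench lying at the left of the bench. Origin: underside near its middle.
- oil: Bystander: white bottle with a red cap, 52 mm across, 130 mm tall. Origin: centre of the underside.
- spacer: Bystander: brass cylinder, 44 mm across, 40 mm high, standing beyond and right of the round plate. Origin: centre of the underside.
Mind the look-alikes: they are no part of the job. Leave any brown look-alike of the gauge alone.

How it is judged:
By the outcome, as a careful person would: the job done as asked, in the order asked, and still so for the second after the job is handed in, with the robot touching nothing.
It also fails if it takes over 72 s, if anything falls off the work surface, if the arm or the gripper's body presses on something with over 40 N, if the wrist force passes 120 N, or if a joint passes its speed limit or range.

ROBOT

A 7-joint arm with a two-finger parallel gripper is mounted at the origin on the work surface. World frame = base frame: x ahead of the robot, y to its left, z up, the work surface at z = 0. Lengths are in m, angles in rad, forces in N, time in s.
With the tool pointing down it reaches from about 0.4 to 0.9 m from the base axis. Payload 5.6 kg.
Tool frame: the origin (TCP) lies between the finger pads; the fingertips stand 11 mm ahead of it and the grasp point (between the pads) lies 8 mm behind it; z points along the fingers, y is the line along which they close (so a half turn about z gives the same grasp; the last joint's range is limited). The gripper opens to 92 mm and grips with 3 to 60 N. Pads are 20 mm wide; open, the fingers measure 128 mm over their backs; the gripper's body (75 mm by 189 mm) begins 69 mm behind the grasp point.
Start: joints at [1.275, 0.468, -0.012, 1.603, 0.006, 1.071, -0.056], TCP at [0.163, -0.629, 0.226] pointing down, gripper open.
Joint ranges: [-2.53, 2.53], [-0.31, 2.02], [-1.57, 1.55], [0.28, 2.44], [-1.29, 4.43], [0.15, 1.84], [-2.92, 2.92]. Speed limits (rad/s): [2.57, 2.57, 3.14, 3.14, 3.14, 3.14, 3.14].

INTERFACE

Orientations are given as a 3x3 rotation matrix whose columns are the frame's x, y, z axes.
In Python, from workcell import arm, imaging gives the robot as it stands. Calls block until the motion is done:
- arm.goto(position, orientation): joint-space move of the TCP to a pose.
- arm.move_straight(position, feed=0.15, orientation=None, max_force=None): straight line of the TCP; orientation=None keeps the orientation; feed is the mean speed in m/s. With max_force (N) it stops when the force on the tool has changed by that much, and returns True; else False.
- arm.movej(angles): joint-space move.
- arm.ungrasp() and arm.gripper_close(strength=None): open the fingers fully, or close them until they stop; strength is the grip in N (None keeps the last).
- arm.dwell(seconds).
- arm.inverse_kinematics(position, orientation): joint angles nearest the present ones, or None.
- imaging.grab_frame(name): name is "scene" or "top" or "wrist"; returns a dict with "color" (420x560x3 uint8, red, green, blue), "range_z" (420x560 float32, m along the optical axis (not along the pixel's ray), 0 where there is no reading), "K" (3x3 intrinsics, pixels), "dist_coeffs" ([k1, k2, p1, p2, k3] as OpenCV has them; the pictures are not rectified), "rvec" (rotation vector, rad) and "tvec" (3), from world to camera coordinates, as OpenCV has them; the wrist camera has in their place "tool_from_camera" (4x4, takes a point from camera to tool coordinates, whose origin is the TCP and whose axes are the flange's). Camera axes: x right, y down, z forward; pixel columns grow to the right and rows downward; lengths in m; the calibration is good to about 2 mm. A picture is of the moment at which its call begins: read the wrist's pose just before it.
A pose or a line that the arm cannot do raises arm.PlanningError and nothing moves.
- arm.finish_job(): hands the job in; it is judged then, once.
Trained networks look in the newest picture that a camera, given by its name, has taken for a name from the list of things; names that differ only in an ending like _2 or _b are one class to them, and where a whole thing is asked for, a point or a joint stands for the part that bears it (a point fixed in the world has none). Each returns a list of dicts, best first, with "confidence" (0 to 1); they miss things now and then, are a little off and sometimes report something else, mostly with a low value. They report only what shows in the picture. A call takes as long as a camera call. They do not tell look-alikes from the thing itself.
- imaging.find_in(camera, target): "centre" ([x, y, z] in m, in world coordinates, good to about 4 mm: the middle of the surface that is visible of it).
- imaging.trace(camera, target): "region" (420x560 bool, what is visible of it).
Readings, each from a call of its own:
- arm.read_time(): time.
- arm.read_joint_pos(): joint angles.
- arm.read_joint_velocities(): joint speeds.
- arm.read_joint_torque(): joint torques, N m.
- arm.read_position(): TCP position.
- arm.read_tcp_rot(): TCP orientation.
- arm.read_ft_force(): force on the tool from outside, world axes, zero at the start.
- arm.read_torque(): the same for the moment, N m.
- arm.read_opening(): finger opening in m.
- arm.read_gripper_force(): force on a finger pad.
Only numpy, scipy, OpenCV 4.12 (cv2) and the standard library are available. Lean on these libraries where they do the work, as an engineer would, in place of code of your own. Each camera call takes 0.05 s, during which the arm holds its last target. There are 200 camera calls.

## Working session

There is one attempt and no reset: what is moved stays moved. The work goes in short steps, each a Python script; the robot and the scene stay as the last script left them, time stands still between calls to the robot, and variables do not carry over. Pictures are saved under pics/ and viewed, at most 13 in all, crops included, and the job is handed in when it is done.

```bash
mkdir -p pics
cat > h.py <<'E'
import numpy as np, cv2
from workcell import arm, imaging
def save(n,img,scale=1):
    cv2.imwrite('pics/'+n+'.png',cv2.resize(img[:,:,::-1],None,fx=scale,fy=scale))
def cloud(f,T=None):
    # world points per pixel, (H,W,3), nan where no range
    z=f['range_z'].astype(float); H,W=z.shape
    u,v=np.meshgrid(np.arange(W),np.arange(H))
    p=cv2.undistortPoints(np.stack([u,v],-1).reshape(-1,1,2).astype(float),f['K'],f['dist_coeffs']).reshape(H,W,2)
    P=np.dstack([p[...,0]*z,p[...,1]*z,z]); P[z<=0]=np.nan
    if T is not None: return P@T[:3,:3].T+T[:3,3]
    R,_=cv2.Rodrigues(np.array(f['rvec'],float)); return (P-np.array(f['tvec']).ravel())@R
def wrist():
    p=np.array(arm.read_position()); R=np.array(arm.read_tcp_rot())
    f=imaging.grab_frame('wrist'); T=np.eye(4); T[:3,:3]=R; T[:3,3]=p
    return f, T@np.array(f['tool_from_camera'])
def down(yaw): # tool y axis (closing line) at angle yaw in world xy, z down
    y=np.array([np.cos(yaw),np.sin(yaw),0]); z=np.array([0,0,-1.]); return np.column_stack([np.cross(y,z),y,z])
E
python3 - <<'E'
from h import *
ims=[]
for c in ('scene','top'):
    f=imaging.grab_frame(c); save(c,f['color'],1.4)
    P=cloud(f); np.save(c+'.npy',P)
    Rc,_=cv2.Rodrigues(np.array(f['rvec'],float)); print(c,'cam at',-Rc.T@np.array(f['tvec']).ravel())
    for n in ('gauge','rest','plate','cabinet','frame','hook','gauge_eye'):
        for d in imaging.find_in(c,n): 
            q=np.array(d['centre']).round(3); 
            px=cv2.projectPoints(q.reshape(1,3).astype(float),np.array(f['rvec'],float),np.array(f['tvec'],float),f['K'],np.array(f['dist_coeffs'],float))[0].ravel().round()
            print(c,n,round(d['confidence'],2),q,px)
print(arm.read_time(),arm.read_tcp_rot())
E
```

```text
scene cam at [ 1.13131864 -0.99190081  1.03722781]
scene gauge 0.7 [ 0.608 -0.22   0.055] [256. 281.]
scene gauge 0.66 [ 0.376 -0.221  0.061] [193. 252.]
scene gauge 0.59 [ 0.467 -0.34   0.058] [192. 288.]
scene gauge 0.42 [ 0.654 -0.036  0.017] [300. 258.]
scene rest 0.59 [ 0.511 -0.244  0.068] [224. 271.]
scene plate 0.81 [ 0.507 -0.03   0.009] [262. 243.]
scene plate 0.47 [ 0.48  -0.242  0.122] [214. 253.]
scene cabinet 0.88 [0.566 0.182 0.11 ] [308. 191.]
scene frame 0.95 [0.558 0.229 0.167] [313. 171.]
scene hook 0.41 [0.563 0.184 0.112] [308. 190.]
scene gauge_eye 0.84 [ 0.613 -0.217  0.057] [258. 280.]
scene gauge_eye 0.72 [ 0.378 -0.222  0.056] [193. 254.]
scene gauge_eye 0.66 [ 0.465 -0.343  0.055] [191. 289.]
scene gauge_eye 0.62 [ 0.48  -0.242  0.118] [214. 254.]
scene gauge_eye 0.62 [ 0.403 -0.488  0.015] [143. 323.]
top cam at [ 0.4815472  -0.0158371   1.50636708]
top gauge 0.7 [ 0.37  -0.207  0.029] [351. 276.]
top gauge 0.53 [ 0.486 -0.229  0.061] [360. 235.]
top gauge 0.46 [ 0.601 -0.21   0.042] [352. 195.]
top gauge 0.34 [0.47  0.491 0.004] [114. 241.]
top rest 0.86 [ 0.483 -0.228  0.012] [357. 236.]
top plate 0.85 [ 0.509 -0.023  0.009] [287. 228.]
top plate 0.39 [0.554 0.275 0.131] [178. 210.]
top cabinet 0.87 [0.553 0.275 0.128] [178. 211.]
top frame 0.66 [0.555 0.24  0.161] [188. 209.]
top hook 0.66 [ 0.731 -0.268  0.043] [372. 150.]
top hook 0.37 [0.545 0.317 0.131] [162. 214.]
top gauge_eye 0.8 [ 0.457 -0.333  0.053] [396. 245.]
top gauge_eye 0.76 [ 0.602 -0.207  0.038] [351. 195.]
top gauge_eye 0.64 [ 0.484 -0.23   0.012] [358. 236.]
top gauge_eye 0.63 [ 0.487 -0.228  0.062] [360. 235.]
top gauge_eye 0.49 [ 0.376 -0.21   0.036] [353. 274.]
top gauge_eye 0.23 [0.727 0.249 0.087] [191. 150.]
0.8 [[ 9.68228156e-01  2.50068461e-01 -5.83214057e-05]
 [ 2.50068458e-01 -9.68228157e-01 -4.44400573e-05]
 [-6.75814839e-05  2.84437707e-05 -9.99999997e-01]]
```

View pics/scene.png

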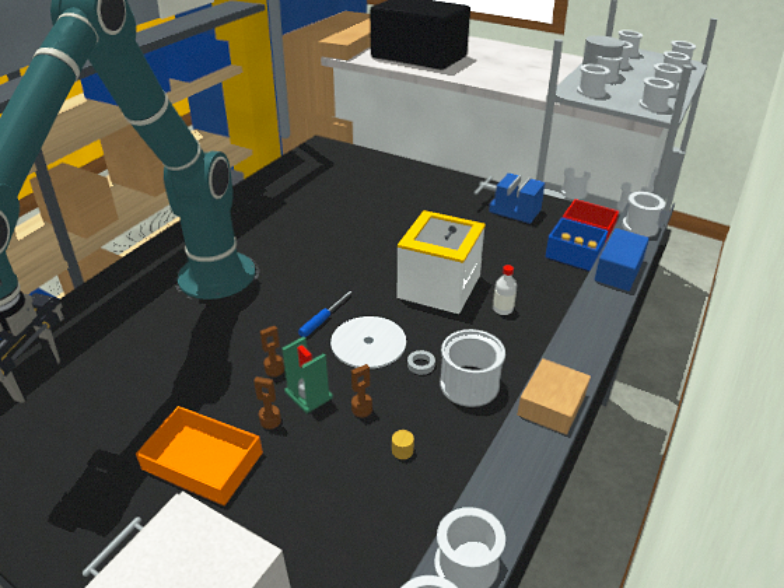

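View pics/top.png

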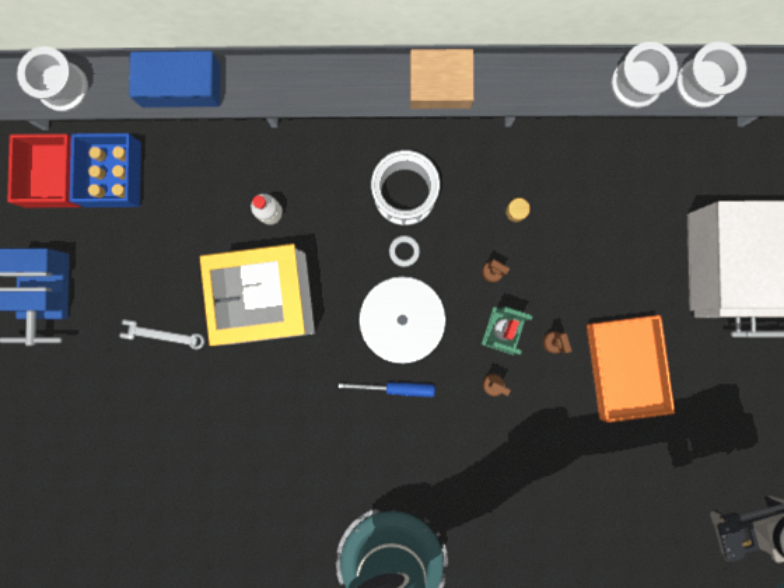

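Scene: the only red loop is in the green rest, at scene (217,253) and top (364,234). The look-alikes are brown, at top (353,193), (397,245) and (353,274), and I'll leave those alone. The cabinet hook comes from the world +y side, at top (168,213). Next I'll measure positions and read the gripper docs, because opening to 128 mm over the backs won't fit the 116 mm opening.

View pics/crop1.png

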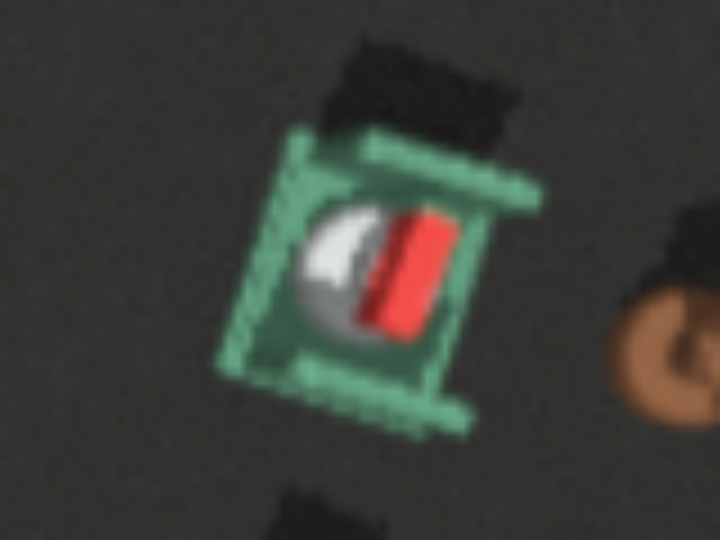

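The crop confirms the red bar in the green rest, at about top (365,235), standing on its steel plug. The rest's closing line is at 71.4° or −108.6°. I'll go above it, look with the wrist camera, and measure the opened finger envelope in the scene depth.

Run:
```python
from h import *
arm.goto([0.4835,-0.235,0.24],down(np.radians(-108.6)))
f,T=wrist(); save('w1',f['color'],1.4)
P=cloud(f,T); C=f['color'].astype(int); r,g,b=C[...,0],C[...,1],C[...,2]
m=(r>100)&(r>2.5*g)&(P[...,2]>.122)&(P[...,2]<.142)&(np.hypot(P[...,0]-.4835,P[...,1]+.235)<.04)
q=P[m]; print('red',m.sum(),q.mean(0).round(4),np.median(q[:,2]),cv2.minAreaRect((q[:,:2]*1000).astype(np.float32)))
p=np.array(arm.read_position()); R=np.array(arm.read_tcp_rot()); print(arm.read_time(),p,arm.read_joint_pos(),arm.read_opening())
s=imaging.grab_frame('scene'); save('s1',s['color'][120:280,120:320],4)
L=(cloud(s)-p)@R
k=(abs(L)<.13).all(-1)
L=L[k&(L[...,2]<.03)]
for z in np.arange(-.1,.02,.01):
    a=L[(L[:,2]>=z)&(L[:,2]<z+.01)]
    if len(a): print('z',z.round(3),len(a),'y',np.sort(a[:,1])[[0,1,-2,-1]].round(4),'x',a[:,0].min().round(4),a[:,0].max().round(4))
# fingers in wrist view
Lw=(P-p)@R; k=(abs(Lw[...,1])<.1)&(Lw[...,2]<.013)&(Lw[...,2]>-.1)
a=Lw[k]; print('wrist fingers',len(a))
for z in np.arange(-.1,.013,.01):
    c=a[(a[:,2]>=z)&(a[:,2]<z+.01)]
    if len(c): print(z.round(3),len(c),c[:,1].min().round(4),c[:,1].max().round(4),abs(c[:,1]).min().round(4),c[:,0].min().round(4),c[:,0].max().round(4))
```

```text
red 709 [ 0.4859 -0.2359  0.1339] 0.13418224907941018 ((484.7283935546875, -235.45144653320312), (10.963813781738281, 36.21546936035156), 67.92243957519531)
2.7917 [ 0.48314418 -0.23613897  0.23994921] [ 0.53997738  0.27401125 -0.17584033  1.85449633  0.05609164  1.01781256
 -1.55608181] 0.0917137696786884
z -0.1 236 y [-0.0924 -0.0845  0.0903  0.0912] x -0.0246 0.0361
z -0.09 145 y [-0.0875 -0.0866  0.0872  0.0875] x -0.0321 0.0356
z -0.08 30 y [-0.0842 -0.0825  0.0859  0.0862] x -0.031 0.0339
z -0.07 24 y [-0.0608 -0.0603  0.0631  0.0639] x -0.0047 0.0146
z -0.06 45 y [-0.0623 -0.0603  0.0631  0.0636] x -0.0103 0.0149
z -0.05 55 y [-0.0631 -0.0615  0.0624  0.0632] x -0.0101 0.0151
z -0.04 43 y [-0.0632 -0.0613  0.0621  0.0627] x -0.0095 0.0142
z -0.03 47 y [-0.0607 -0.0603  0.0609  0.0609] x -0.0071 0.0163
z -0.02 43 y [-0.0611 -0.0593  0.0605  0.0605] x -0.01 0.0144
z -0.01 45 y [-0.061  -0.0586  0.0599  0.0607] x -0.0119 0.0139
z -0.0 35 y [-0.0605 -0.0551  0.058   0.0582] x -0.0066 0.0132
z 0.01 6 y [-0.0562 -0.051  -0.0454  0.0523] x -0.006 0.0101
wrist fingers 43367
-0.1 25386 -0.0603 0.0605 0.0001 0.0039 0.0321
-0.09 4850 -0.0658 0.0654 0.0171 -0.005 0.032
-0.08 1743 -0.0505 0.0514 0.0485 -0.0124 0.0083
-0.07 1604 -0.0632 0.0639 0.0486 -0.0126 0.0119
-0.06 2204 -0.0632 0.0645 0.0446 -0.0119 0.0116
-0.05 1751 -0.0623 0.0636 0.0448 -0.0034 0.0113
-0.04 1620 -0.0614 0.0624 0.0447 -0.0087 0.0108
-0.03 1402 -0.0603 0.0614 0.045 -0.0107 0.0103
-0.02 1146 -0.0595 0.0602 0.045 -0.0109 0.0105
-0.01 915 -0.0587 0.0596 0.0449 -0.0111 0.0102
-0.0 724 -0.0573 0.0584 0.045 -0.0107 0.0101
0.01 22 -0.0531 0.0543 0.0457 -0.0099 0.0098
```

View pics/w1.png

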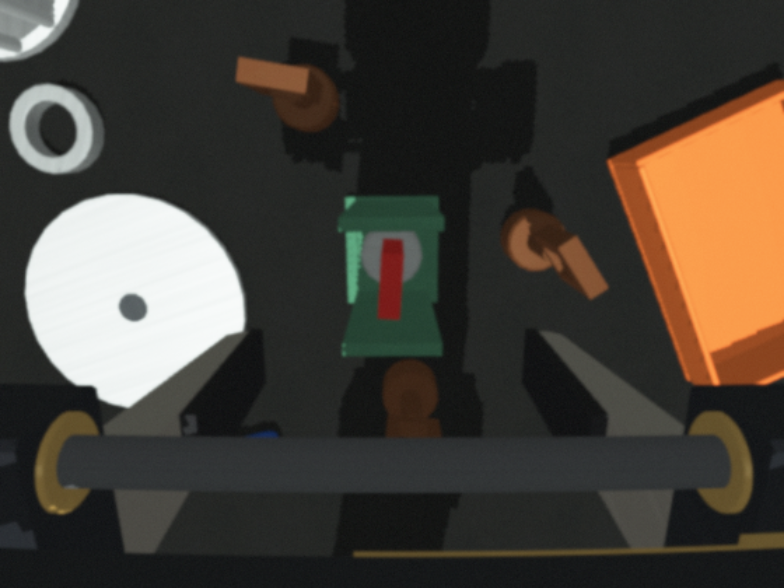

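View pics/s1.png

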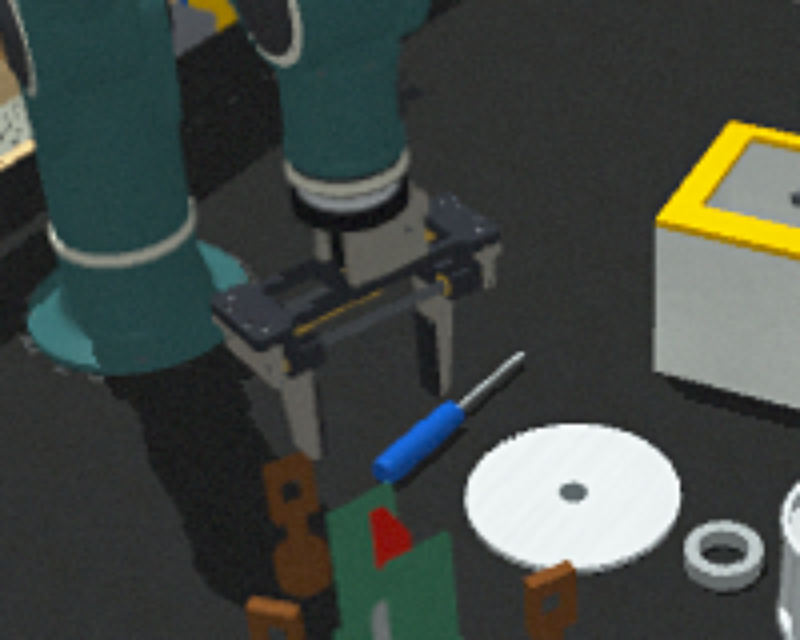

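w1 shows the red loop at (390,280) between the green cheeks. The opened fingers are about ±60 mm wide at frame height, so they can't be opened inside the ±58 mm opening. There I'll lower the grip to 3 N and slide off toward −y, with the hook tip holding the loop back. First the pick and the stand on the plate.

Run:
```python
from h import *
import sys
R=down(np.radians(-112.1)); xy=[0.4850,-0.2356]
arm.goto([*xy,0.20],R)
arm.dwell(0.2); print(arm.read_position())
hit=arm.move_straight([*xy,0.114],feed=0.08,max_force=8); print('hit',hit,arm.read_position())
if hit: sys.exit()
arm.gripper_close(30); arm.dwell(.2)
o=arm.read_opening(); print('opening',o,arm.read_gripper_force(),arm.read_ft_force())
if not .009<o<.016: sys.exit()
arm.move_straight([*xy,0.262],feed=0.12)
arm.dwell(.2); print('lifted',arm.read_opening(),arm.read_ft_force(),arm.read_time())
R2=down(np.radians(-82.94))
arm.goto([0.508,-0.026,0.262],R2)
arm.move_straight([0.508,-0.026,0.125],feed=0.12)
arm.dwell(.2)
print('touch',arm.move_straight([0.508,-0.026,0.104],feed=0.03,max_force=2.5),arm.read_position(),arm.read_ft_force(),arm.read_opening(),arm.read_time())
```

```text
[ 0.48578821 -0.23604957  0.20148897]
hit False [ 0.48538839 -0.23576998  0.11450509]
opening 0.011537770522037721 30.213755502481945 [ 0.63741279  0.7653119  -0.26112567]
lifted 0.011569454121099988 [-0.22926595  0.17147851 -2.36283707] 7.5167
touch True [ 0.50801201 -0.0257815   0.11174688] [-0.58158581  0.76618738  2.87639059] 0.011628301485783988 10.35
```

Run:
```python
from h import *
arm.ungrasp(); arm.dwell(.2)
arm.move_straight([0.508,-0.026,0.23],feed=0.15)
arm.goto([0.490,-0.026,0.24],down(np.radians(7.06)))
arm.dwell(.2)
f,T=wrist(); save('w2',f['color'],1.4)
P=cloud(f,T); C=f['color'].astype(int); r,g,b=C[...,0],C[...,1],C[...,2]
m=(r>100)&(r>2.5*g)&(P[...,2]>.12)&(P[...,2]<.14)&(np.hypot(P[...,0]-.508,P[...,1]+.026)<.04)
q=P[m]; print('red',m.sum(),q.mean(0).round(4),np.median(q[:,2]),cv2.minAreaRect((q[:,:2]*1000).astype(np.float32)))
print(arm.read_position(),arm.read_time(),arm.read_joint_pos())
```

```text
red 809 [ 0.5069 -0.0243  0.1309] 0.13190389517730278 ((507.2603759765625, -25.441064834594727), (34.16019058227539, 11.802347183227539), 7.269638538360596)
[ 0.48999498 -0.02595062  0.23994867] 14.3333 [ 0.52410565  0.24608005 -0.61719511  1.93645783  0.16732562  1.00954558
 -0.04532082]
```

View pics/w2.png

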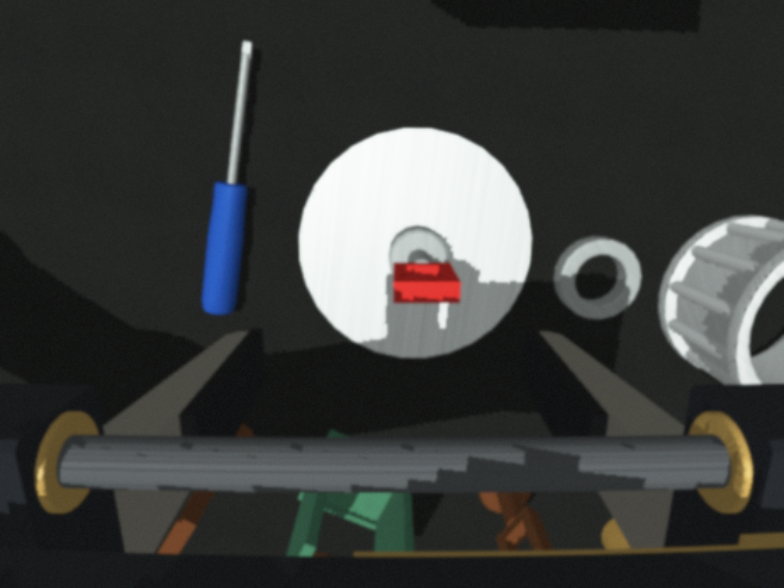

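The gauge stands upright at (0.507,−0.025), yaw 7.2°; the red bar is at w2 (427,285). Next I'll take it by the side edges, lift, and look over the cabinet.

```bash
cat >> h.py <<'E'
import json
def cab(c,yaw,xy): # cabinet xy (m) -> world
    return np.array(c)+np.array([[np.cos(yaw),-np.sin(yaw)],[np.sin(yaw),np.cos(yaw)]])@np.array(xy)
E
python3 - <<'E'
from h import *
import sys
R=down(np.radians(7.06)); xy=[0.5073,-0.0256]
arm.move_straight([*xy,0.24],feed=0.15); arm.dwell(.1)
hit=arm.move_straight([*xy,0.116],feed=0.08,max_force=8); print('hit',hit,arm.read_position())
if hit: sys.exit()
arm.gripper_close(30); arm.dwell(.2)
o=arm.read_opening(); print('opening',o,arm.read_gripper_force(),arm.read_ft_force())
if not .033<o<.040: sys.exit()
arm.move_straight([*xy,0.315],feed=0.15)
c=(.5525,.2626); yaw=np.radians(7.0)
e=cab(c,yaw,(0,-.075)); arm.goto([*e,0.315],R); arm.dwell(.2)
print(arm.read_opening(),arm.read_position(),arm.read_time())
f,T=wrist(); save('w3',f['color'],1.4)
P=cloud(f,T); np.save('w3.npy',P); C=f['color'].astype(int); r,g,b=C[...,0],C[...,1],C[...,2]
q=P[(r>90)&(g>.6*r)&(b<.5*g)&(P[...,2]>.15)&(P[...,2]<.18)]
print('yellow',len(q),q.mean(0),np.median(q[:,2]),cv2.minAreaRect((q[:,:2]*1000).astype(np.float32)))
ca,sa=np.cos(yaw),np.sin(yaw)
L=(P[...,:2]-np.array(c))@np.array([[ca,-sa],[sa,ca]])
inn=(abs(L[...,0])<.05)&(L[...,1]>.02)&(L[...,1]<.072)&(P[...,2]>.115)&(P[...,2]<.15)
h=np.c_[L[inn],P[inn][:,2]]; print('hook pts',len(h))
for y in np.arange(.02,.075,.005):
    a=h[(h[:,1]>=y)&(h[:,1]<y+.005)]
    if len(a)>3: print(y.round(3),len(a),'x',a[:,0].min().round(4),a[:,0].max().round(4),np.median(a[:,0]).round(4),'ztop',np.percentile(a[:,2],95).round(4))
for d in imaging.find_in('wrist','hook')[:2]: print(d['confidence'],d['centre'])
E
```

```text
hit False [ 0.50763999 -0.02561648  0.116442  ]
opening 0.03559298270766244 29.982115477323532 [-0.26545812  0.06328698 -0.85498372]
0.03576602214898178 [0.56208358 0.18594867 0.31506218] 20.0417
yellow 18644 [0.55185327 0.24997837 0.16611842] 0.1661545643832 ((551.638916015625, 255.83636474609375), (170.83538818359375, 168.7109375), 7.09235954284668)
hook pts 413
0.025 17 x -0.0045 0.0008 -0.0018 ztop 0.1431
0.03 38 x -0.0054 0.0008 -0.0018 ztop 0.1435
0.035 48 x -0.0054 0.0008 -0.0023 ztop 0.1357
0.04 48 x -0.0054 0.0008 -0.0023 ztop 0.1354
0.045 48 x -0.0053 0.0008 -0.0022 ztop 0.1362
0.05 49 x -0.0053 0.0008 -0.0018 ztop 0.1359
0.055 47 x -0.0053 0.0009 -0.0026 ztop 0.1353
0.06 49 x -0.0052 0.0009 -0.0026 ztop 0.1353
0.065 51 x -0.0052 0.0009 -0.0017 ztop 0.1358
0.07 18 x -0.0052 0.0009 -0.0021 ztop 0.1353
```

View pics/w3.png

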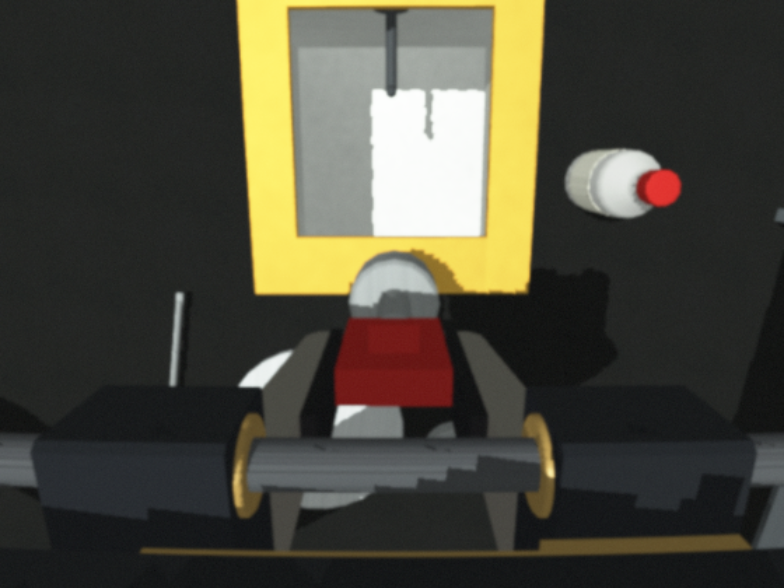

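w3 shows the hook at (391,50), directly ahead of the held loop, about 1–2 mm toward −x of my estimate. I'll correct for that, enter clear of the hook, advance and lower.

Run:
```python
from h import *
import sys
yaw=np.radians(7.06); R=down(yaw); c=(.5513,.2624)
def go(y,z,feed,mf):
    h=arm.move_straight([*cab(c,yaw,(0,y)),z],feed=feed,orientation=R,max_force=mf); p=np.array(arm.read_position())
    print('y',y,'z',z,'hit',h,p.round(4),np.array(arm.read_ft_force()).round(2),round(arm.read_time(),2)); return h
go(-.013,.315,.12,None); arm.dwell(.2)
if go(-.013,.1484,.10,6): sys.exit()
arm.dwell(.1)
if go(.047,.1484,.06,5): sys.exit()
arm.dwell(.2)
go(.047,.128,.02,2)
print(arm.read_opening(),arm.read_gripper_force())
s=imaging.grab_frame('scene'); save('s2',s['color'][90:240,220:420],4)
```

```text
y -0.013 z 0.315 hit False [0.5531 0.2488 0.3148] [ 0.83 -0.88 -3.75] 20.81
y -0.013 z 0.1484 hit False [0.5532 0.2497 0.149 ] [ 0.83  0.29 -3.  ] 22.82
y 0.047 z 0.1484 hit False [0.5457 0.3084 0.1483] [ 0.13 -0.31 -3.41] 24.07
y 0.047 z 0.128 hit True [0.5454 0.309  0.1322] [-0.03 -0.96  4.44] 25.04
0.03567657776028001 29.981288462877274
```

View pics/s2.png

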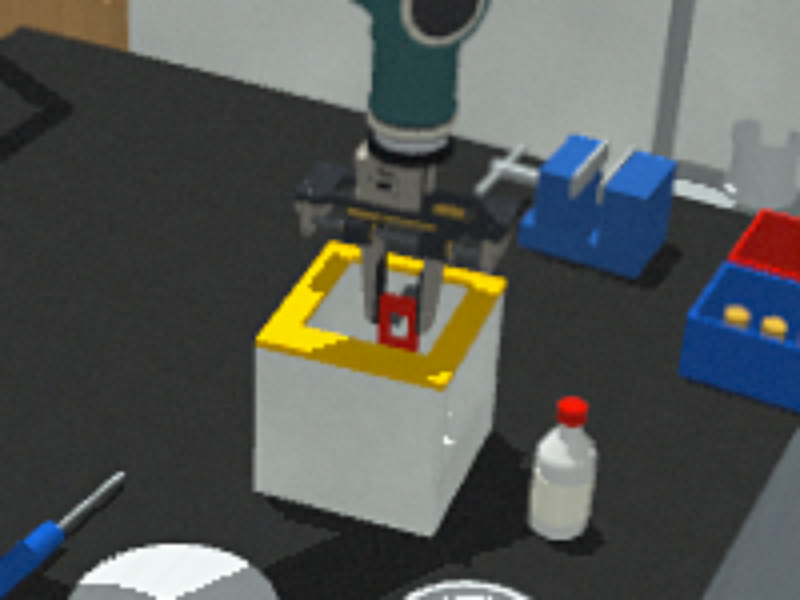

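It's seated: contact came at TCP z 0.132 against 0.133 expected, and s2 shows the hook tip through the loop hole at (398,322). Now I'll drop to 3 N and slide the pads off toward −y.

Run:
```python
from h import *
yaw=np.radians(7.06); R=down(yaw); c=(.5513,.2624)
arm.gripper_close(3); arm.dwell(.3)
print(arm.read_opening(),arm.read_gripper_force(),np.array(arm.read_ft_force()).round(2))
z=.1332
for y in (.043,.039,.035,.031,.027,.023,.018,.012,.004,-.006):
    h=arm.move_straight([*cab(c,yaw,(0,y)),z],feed=.03,orientation=R,max_force=12)
    print(y,h,'open',round(arm.read_opening(),4),round(arm.read_gripper_force(),1),np.array(arm.read_ft_force()).round(2),round(arm.read_time(),2))
    if h: break
f,T=wrist(); save('w4',f['color'],1.4)
s=imaging.grab_frame('scene'); save('s3',s['color'][120:210,260:380],6)
```

```text
0.03566321031818111 2.997447815432679 [3.31 2.08 5.28]
0.043 False open 0.0364 3.0 [-0.28  0.03 -3.55] 25.9
0.039 False open 0.0361 3.0 [-1.49  2.47 -4.13] 26.18
0.035 False open 0.0363 3.0 [-2.59  3.35 -2.08] 26.47
0.031 False open 0.0369 2.8 [-2.29  2.73 -0.73] 26.75
0.027 False open 0.0223 2.3 [-3.85 -2.32  2.1 ] 27.03
0.023 False open 0.0143 2.9 [-5.42 -2.47  2.63] 27.32
0.018 False open 0.0005 0.0 [-0.16 -0.88  0.59] 27.63
0.012 False open 0.0004 0.0 [ 0.12 -0.62 -0.03] 27.98
0.004 False open 0.0004 0.0 [ 0.45 -0.32  0.09] 28.4
-0.006 False open 0.0 0.0 [-0.21 -0.57 -0.49] 28.88
```

View pics/w4.png

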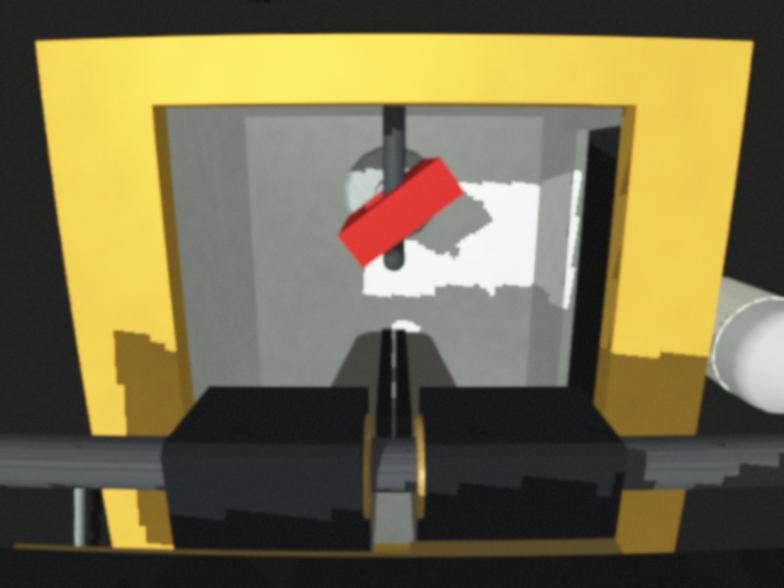

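w4 shows the loop hanging on the hook at (395,210) with the fingers closed and clear, but swivelled about 35° by the release. I'll measure it and nudge the near-left end back with the closed fingertips.

```bash
cat >> h.py <<'E'
yaw=np.radians(7.06); c=(.5513,.2624); R=down(yaw)
def redbar():
    f,T=wrist(); P=cloud(f,T); C=f['color'].astype(int); r,g=C[...,0],C[...,1]
    L=(P[...,:2]-np.array(c))@np.array([[np.cos(yaw),-np.sin(yaw)],[np.sin(yaw),np.cos(yaw)]])
    m=(r>80)&(r>2.5*g)&(P[...,2]>.14)&(P[...,2]<.156)&(abs(L[...,0])<.04)&(L[...,1]>.01)&(L[...,1]<.075)
    q=L[m]; print('bar cab',m.sum(),(q.mean(0)*1e3).round(1),'z',P[m][:,2].min().round(4),P[m][:,2].max().round(4),cv2.minAreaRect((q*1000).astype(np.float32)))
    return f
E
python3 - <<'E'
from h import *
redbar()
def go(x,y,z,feed=.05,mf=4):
    h=arm.move_straight([*cab(c,yaw,(x,y)),z],feed=feed,orientation=R,max_force=mf); return h
go(0,-.006,.146); go(-.022,-.002,.146); arm.dwell(.1)
h=go(-.022,.029,.146,.02,3); print(h,arm.read_position(),np.array(arm.read_ft_force()).round(2))
go(-.022,.0,.146); go(0,-.006,.146); arm.dwell(.3)
f=redbar(); print(arm.read_time()); save('w5',f['color'],1.4)
E
```

```text
bar cab 2795 [ 1.3 46.3] z 0.14 0.1508 ((1.7356185913085938, 45.362342834472656), (35.564796447753906, 13.751813888549805), 36.68510818481445)
True [0.52590527 0.28267614 0.14544518] [-0.43 -0.16 -0.03]
bar cab 2360 [ 1.7 47.2] z 0.1402 0.1505 ((1.703329086303711, 46.892066955566406), (35.51222229003906, 12.189348220825195), 32.644832611083984)
32.8833
```

View pics/w5.png

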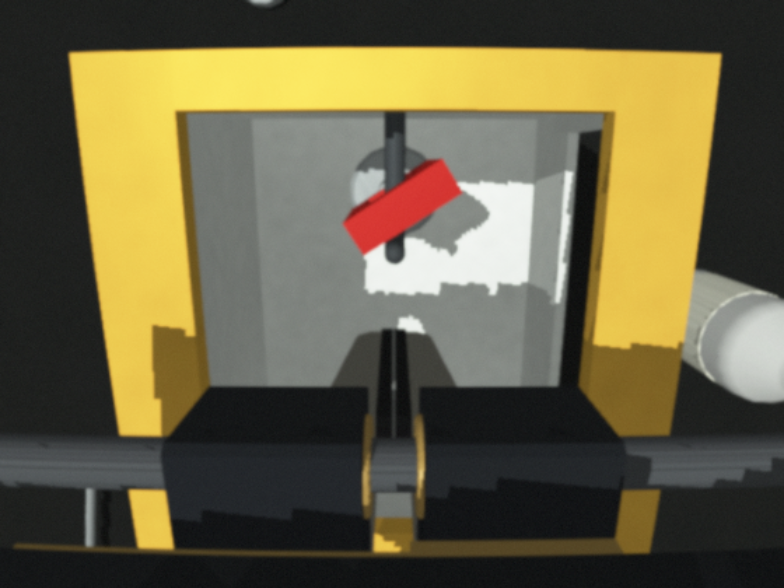

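The bar is centred over the seat at cabinet (1.7, 47) mm. The nudge stopped early on force noise, so I'll try once more with a higher threshold, then leave upward.

Run:
```python
from h import *
def go(x,y,z,feed=.05,mf=8):
    return arm.move_straight([*cab(c,yaw,(x,y)),z],feed=feed,orientation=R,max_force=mf)
go(-.022,-.002,.146); arm.dwell(.1)
h=go(-.022,.031,.146,.03,8); print(h,arm.read_position(),np.array(arm.read_ft_force()).round(2))
go(-.022,.0,.146); go(0,-.006,.146)
arm.move_straight([*cab(c,yaw,(0,-.006)),.28],feed=.1); arm.dwell(.3)
arm.move_straight([*cab(c,yaw,(0,-.03)),.28],feed=.1); arm.dwell(.2)
f=redbar(); print(arm.read_time()); save('w6',f['color'],1.4)
```

```text
False [0.52584089 0.29053828 0.14603064] [ 0.59 -0.68 -0.27]
bar cab 703 [ 4.6 49. ] z 0.1454 0.1511 ((4.7280120849609375, 48.97334289550781), (35.031551361083984, 12.025924682617188), 11.170822143554688)
38.6417
```

View pics/w6.png

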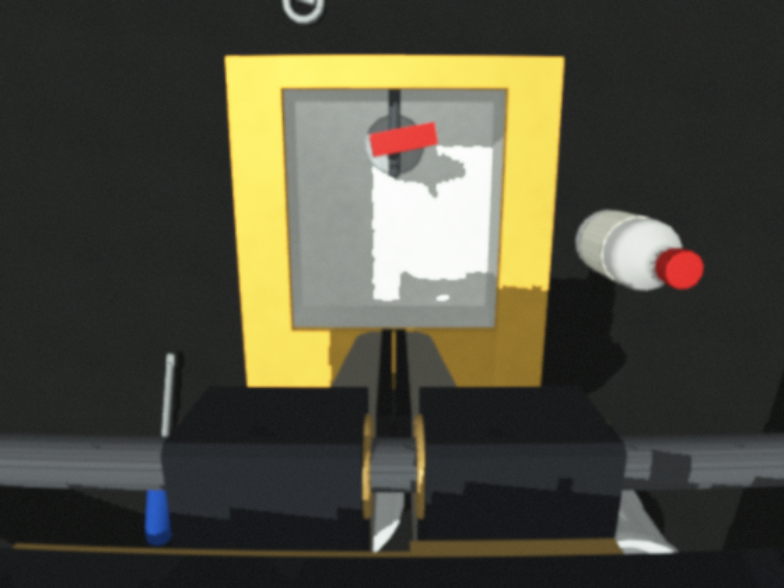

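w6 shows the loop hung at (403,138), nearly square to the hook and close to the seat. The arm is clear above the cabinet, so I'll hand in.

Run:
```python
from h import *
arm.dwell(.5); print(arm.finish_job())
```

```text
the job is handed in; nothing more can be done
None
```

I stood the red gauge on the plate, took it again by its side edges and hung it on the hook. I handed the job in at about 39 s with the arm clear; the loop hangs about 11° off square and about 5 mm off-centre on the hook, and I saw no contact with the yellow frame.

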